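Clamp a flat cover plate upright for deburring

TASK

The aluminium cover plate lies flat on the granite surface plate, too wide to be picked up there: slide it well past an edge of the granite, without letting it fall, and get a grip on it. Stand it on a long edge on the vise bed between the jaws, centred along them, and let go only once it is down. Then push the sliding jaw fully home so that it clamps the plate upright against the fixed jaw for deburring, and leave the other things on the bench where they are.

Things in the scene. Friction and masses are not known exactly. Their poses are not given: they have to be found in the camera images.
- cover_plate: bare aluminium cover plate, 140 x 100 x 8 mm, four 9 mm holes near its corners, 0.2 to 0.4 kg. Origin at its very centre; x along the 140 mm, y along the 100 mm, z through the 8 mm. It starts flat and wholly on the granite, within 8 degrees of square to it, long edges along the granite's x; too wide for the gripper, it slides on the stone with moderate friction (about 0.6)
- granite_top (a point): centre of the top face of a dark granite surface plate, a heavy block that does not move: 180 mm along its x, 230 mm along its y, top face 76 mm above the counter, edges vertical, open all round down to the counter. z is up; its -y edge faces the vise
- vise_bed (a point): a point of the vise (bolted down): on its bed, 30 mm above the counter, at the foot of the fixed jaw's face, mid-width. x runs along the jaws, z is up. The fixed jaw fills y = 0 to +40 mm (webs and foot to +65), the gap lies at negative y. Both jaws are 110 mm wide in x and reach 60 mm above the bed. Bed 66 mm wide, on to y = -137 mm under the sliding jaw; foot 125 mm wide
- jaw (a joint): travel of the sliding jaw toward the fixed jaw (along the vise's +y), in m: the gap between the jaw faces is 0.024 minus this value; it starts at 0 to 0.006 (gap 24 to 18 mm), and 0.016 is closed on the 8 mm plate. About 5 N of friction; the jaw stays where it is left
- jaw_push (a point): centre of the sliding jaw's flat outer end face, where it is pushed; moves with the jaw. 70 mm above the counter, 20 mm below the jaw's top; 55 mm from here to the clamping face, 110 mm wide in x. Axes as the vise's: push along +y. A small release paddle hangs on the jaw's -x side
- oil_bottle: plastic oiler with a red spout, 47 mm across, 139 mm tall, standing; origin under its centre. Bystander
- grease_tin: round flat grease tin, 73 mm across, 48 mm tall; origin under its centre. Bystander
- spanner: combination spanner, 180 x 30 x 6 mm, flat on the counter; origin under its centre, length along its y. Bystander
- kraft_carton: shut brown carton, 111 x 171 x 55 mm; origin under its centre. Bystander
Things that resemble listed ones, but are neither listed nor needed, are in the scene too. Several things have the shape of the cover_plate; the one meant has the colours described above.

How it is judged:
By the outcome, as a careful person would: the job done as asked, in the order asked, and still so for the second after the job is handed in, with the robot touching nothing.
It also fails if it takes over 72 s, if anything falls off the work surface, if the arm or the gripper's body presses on something with over 40 N, if the wrist force passes 120 N, or if a joint passes its speed limit or range.

ROBOT

A 6-joint arm with a two-finger parallel gripper is mounted at the origin on a cart in front of the work surface, level with it; the furniture and walls round the work are solid. World frame = base frame: x ahead of the robot, y to its left, z up, the work surface at z = 0. Lengths are in mm, angles in rad, forces in N, time in s.
With the tool pointing down it reaches from about 375 to 900 mm from the base axis. Payload 3.1 kg.
Tool frame: the origin (TCP) lies on the centre line of the jaws, within the pads' length; the fingertips stand 8 mm ahead of it and the grasp point (between the pads) lies 11 mm behind it; z points along the fingers, y is the line along which they close (so a half turn about z gives the same grasp; the last joint's range is limited). The gripper opens to 87 mm and grips with 3 to 60 N. Pads are 19 mm wide; open, the fingers measure 117 mm over their backs; the gripper's body (75 mm by 190 mm) begins 51 mm behind the grasp point.
Start: joints at [-1.484, 0.527, 1.433, -0, 1.181, -0.178], TCP at [163.597, -603.186, 230.548] pointing down, gripper open.
Joint ranges: [-3.08, 3.08], [-0.75, 2.2], [0.22, 2.44], [-1.43, 4.57], [0, 2.65], [-2.85, 2.85]. Speed limits (rad/s): [2.79, 2.79, 3.14, 3.14, 3.14, 3.14].

INTERFACE

Orientations are given as a unit quaternion [w, x, y, z].
In Python, from cell import get_state, get_image, close_job, outline_of gives the robot as it stands. The module is installed in compiled form; this text tells all that it offers.
- The arm moves only by the tool step_arm, never from a script. Its argument "deltas" is a list of rows, each a list of 3 entries, a list of its own where there are three numbers: the opening, from -1 (shut) to 1 (fully open), so that 0 is half open, then the shift along the tool's x, y, z in cm, then the turn, a rotation vector about the tool's x, y, z in rad. A call has exactly 8 rows; each row shifts and turns the commanded pose from where the row before left it, along the tool's axes as they then stand; what a row does not reach is not made up. A row lasts 1/12 s, in which the tool goes at most 41.7 mm and 7.16 degrees, less where a joint would pass 70% of its speed; a pose out of reach is approached as far as the arm can. A call is refused whole if a number of a shift passes 4.17 or a number of a turn 0.125, either way. A call with a gripper value outside its range is refused whole. The fingers move at their own pace and stop on an object; "grip_force" is the grip in N (left out, the last holds). Time passes only in rows, so rows that do not move let the fingers close, or fill a call up. It gives the time, the measured TCP pose, the force, the opening and the grip force at its end, in the units of the state.
- get_state(): the state, without advancing time (a new reading comes with each control period).
- get_image(name): name is "scene" or "top" or "wrist"; returns a dict with "pixels" (384x512x3 uint8, blue, green, red), "intrinsics" (3x3 intrinsics, pixels), "rvec" (rotation vector, rad) and "tvec" (3), from world to camera coordinates, as OpenCV has them. Camera axes: x right, y down, z forward; pixel columns grow to the right and rows downward; lengths in mm; the calibration is good to about 2 mm. A picture is of the moment at which its call begins. There is no depth.
- close_job(): hands the job in; it is judged then, once.
Trained networks look in a picture, given as the dict that the camera call returned (one of the last four; its "shot" number tells which), for a name from the list of things; names that differ only in an ending like _2 or _b are one class to them, and where a whole thing is asked for, a point or a joint stands for the part that bears it (a point fixed in the world has none). Each returns a list of dicts, best first, with "confidence" (0 to 1); they miss things now and then, are a little off and sometimes report something else, mostly with a low value. They report only what shows in the picture. A call takes as long as a camera call. They do not tell look-alikes from the thing itself.
- outline_of(label, picture): "pixels" (384x512 bool, what is visible of it) and "rect" ([left, top, right, bottom] in pixels, round what is visible of it).
The state is a dict: "time": time; "joints": joint angles; "dq": joint speeds; "effort": joint torques, N m; "tool_pos": TCP position; "eef_rot": TCP orientation; "wrist_force": force on the tool from outside, world axes, zero at the start; "ft_torque": the same for the moment, N m; "finger_gap": finger opening in mm; "grip_force": force on a finger pad.
Only numpy, scipy, OpenCV 4.12 (cv2) and the standard library are available. Lean on these libraries where they do the work, as an engineer would, in place of code of your own. Each camera call takes 0.05 s, during which the arm holds its last target. There are 200 camera calls.

## Working session

There is one attempt and no reset: what is moved stays moved. The work goes in short steps, Python scripts to look and compute and a tool call to move; the robot and the scene stay as the last step left them, time stands still between calls to the robot, and variables do not carry over. Pictures are saved under pics/ and viewed, at most 10 in all, crops included, and the job is handed in when it is done.

Besides the shell and the picture viewer there is one more tool, called as a command line: name --argument value ..., lists and objects as JSON in quotes. step_arm: Moves the arm, as the interface text tells. Its arguments: {"type":"object","properties":{"deltas":{"type":"array","items":{"type":"array"}},"grip_force":{"type":"number"}},"required":["deltas"]}

```bash
mkdir -p pics; cat > h.py <<'E'
import numpy as np, cv2
from cell import *
from scipy.spatial.transform import Rotation as R
def cam(p):
    M,_=cv2.Rodrigues(np.array(p["rvec"],float)); return np.array(p["intrinsics"],float),M,np.array(p["tvec"],float).ravel()
def ray(p,uv,z):
    K,M,t=cam(p); d=M.T@np.linalg.inv(K)@np.array([uv[0],uv[1],1.]); c=-M.T@t
    return c+d*(z-c[2])/d[2]
def proj(p,X):
    K,M,t=cam(p); q=K@(M@np.array(X,float)+t); return q[:2]/q[2]
E
python3 - <<'E'
from h import *
ims=[]
for n in("scene","top"):
    p=get_image(n); ims.append(p); cv2.imwrite(f"pics/{n}0.png",p["pixels"])
    K,M,t=cam(p); print(n,(-M.T@t).round(),K[0,0])
    for l in("cover_plate","jaw","jaw_push","oil_bottle","grease_tin","spanner","kraft_carton"):
        try:
            print(l,[(round(o["confidence"],2),o["rect"]) for o in outline_of(l,p)])
        except Exception as e: print(l,e)
w=np.hstack([i["pixels"] for i in ims]);
cv2.imwrite("pics/top0.png",cv2.resize(ims[1]["pixels"],(800,600)))
cv2.imwrite("pics/scene0.png",cv2.resize(ims[0]["pixels"],(800,600)))
s=get_state();print(s)
E
```

```text
scene [-333.  947. 1013.] 478.04267553476734
cover_plate [(0.95, [202.7, 201.9, 259.6, 238.6]), (0.84, [276.4, 181.7, 322.8, 210.9])]
jaw [(0.6, [319.2, 139.0, 341.1, 152.2])]
jaw_push [(0.5, [322.6, 137.5, 339.4, 148.8])]
oil_bottle [(0.57, [254.2, 155.8, 264.1, 185.6])]
grease_tin [(0.59, [274.6, 152.2, 296.7, 172.1])]
spanner [(0.67, [193.2, 188.1, 285.6, 261.3])]
kraft_carton [(0.86, [126.9, 259.7, 203.3, 332.6])]
top [ 330.   21. 1225.] 375.6495758730407
cover_plate [(0.92, [173.7, 189.4, 210.4, 238.3]), (0.66, [275.1, 194.6, 310.5, 238.8])]
jaw [(0.85, [363.8, 180.7, 394.4, 219.8])]
jaw_push [(0.69, [363.9, 182.2, 391.7, 222.4])]
oil_bottle [(0.55, [276.0, 159.8, 289.4, 174.4])]
grease_tin [(0.7, [315.8, 151.6, 342.3, 175.6])]
spanner [(0.62, [215.2, 159.5, 267.5, 182.6])]
kraft_carton [(0.85, [68.2, 219.1, 131.0, 259.3])]
{'time': 0.8, 'joints': array([-1.48449010e+00,  5.27431246e-01,  1.43267724e+00,  1.78258869e-05,
        1.18137605e+00, -1.78480895e-01]), 'dq': array([ 0.00043921, -0.00037828,  0.00067738,  0.0010181 ,  0.00215038,
       -0.00068481]), 'effort': array([-2.03978700e-03, -4.39949048e+01, -1.76980126e+01,  6.31851680e-02,
        5.04523551e-02, -2.27425204e-05]), 'tool_pos': array([ 163.60970702, -603.20606736,  230.59794689]), 'eef_rot': array([5.43800963e-05, 9.91249211e-01, 1.32003780e-01, 5.74656355e-06]), 'wrist_force': array([-0.22680758, -0.02303846,  0.86494576]), 'ft_torque': array([ 0.00249792, -0.02527259,  0.00997362]), 'grip_force': 0.0, 'finger_gap': 86.8549429995056}
```

View pics/top0.png

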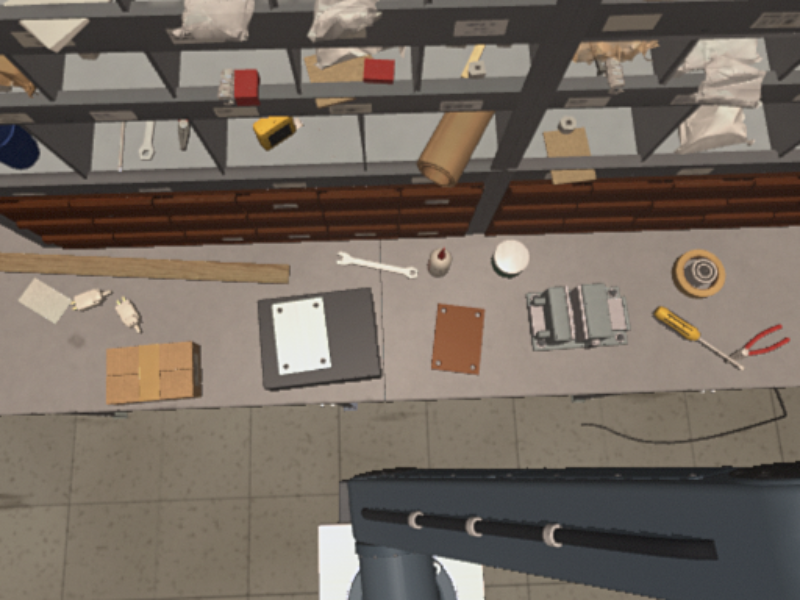

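View pics/scene0.png

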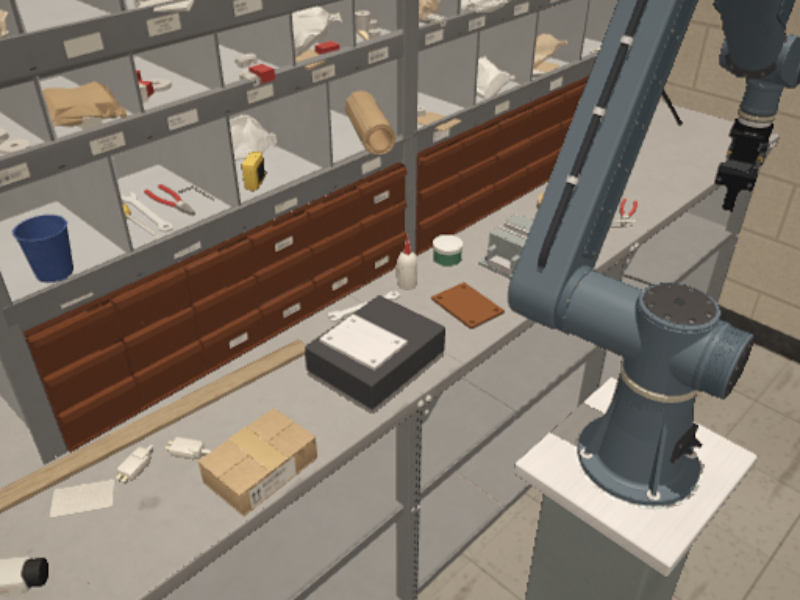

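The top view shows two cover_plate candidates. At (300,336) a bare light metal plate lies on the dark granite. At (458,338) a brown plate lies on the counter. The one on the granite is bare aluminium and fits the description. The vise is at (578,317) and the carton at (150,370).

```bash
python3 - <<'E'
from h import *
p=get_image("top"); im=p["pixels"]
def rect(mask,z):
    c=max(cv2.findContours(mask.astype(np.uint8),cv2.RETR_EXTERNAL,cv2.CHAIN_APPROX_NONE)[0],key=cv2.contourArea)
    w=np.array([ray(p,q[0],z)[:2] for q in c],np.float32)
    r=cv2.minAreaRect(w); print(np.round(r[0],1),np.round(r[1],1),round(r[2],2)); return r
for o in outline_of("cover_plate",p): rect(o["pixels"],84 if o["rect"][0]<250 else 8)
g=im.max(2)<75; g[:,:160]=0; g[:,250:]=0; g[:180]=0; g[255:]=0
g=cv2.morphologyEx(g.astype(np.uint8),cv2.MORPH_OPEN,np.ones((3,3)))
print("granite"); rect(g,76)
for l,z in(("kraft_carton",55),("oil_bottle",70),("grease_tin",48),("spanner",3),("jaw",90),("jaw_push",90)):
    print(l,end=' '); rect(outline_of(l,p)[0]["pixels"],z)
a=cv2.resize(im[170:260,155:255],None,fx=4,fy=4,interpolation=2);b=cv2.resize(im[170:260,325:415],None,fx=4.44,fy=4,interpolation=2)
cv2.imwrite("pics/crop1.png",np.hstack([a,b]))
E
```

```text
[513.5 178. ] [140.6  99.1] 6.3
[ 508.  -139.5] [100.7 140.5] 80.7
graniteTraceback (most recent call last):
  File "<stdin>", line 10, in <module>
  File "<stdin>", line 4, in rect
ValueError: max() iterable argument is empty
```

```bash
cat >> h.py <<'E'
def rect(p,mask,z):
    c=max(cv2.findContours(mask.astype(np.uint8),cv2.RETR_EXTERNAL,cv2.CHAIN_APPROX_NONE)[0],key=cv2.contourArea)
    w=np.array([ray(p,q[0],z)[:2] for q in c],np.float32)
    r=cv2.minAreaRect(w); print(np.round(r[0],1),np.round(r[1],1),round(r[2],2)); return r
E
python3 - <<'E'
from h import *
p=get_image("top"); im=p["pixels"]
print(im[200,230],im[210,225],im[205,255],im[195,170], im[215,262])
a=cv2.resize(im[170:260,155:255],None,fx=4,fy=4,interpolation=2);b=cv2.resize(im[170:260,325:415],None,fx=4,fy=4,interpolation=2)
cv2.imwrite("pics/crop1.png",np.hstack([a,b]))
for l,z in(("kraft_carton",55),("oil_bottle",70),("grease_tin",48),("spanner",3),("jaw",90),("jaw_push",90)):
    o=outline_of(l,p)
    if o: print(l,end=' '); rect(p,o[0]["pixels"],z)
m=np.zeros(im.shape[:2],np.uint8); 
lab=cv2.cvtColor(im,cv2.COLOR_BGR2LAB).astype(int)
g=(lab[...,0]<95); g[:,:160]=0; g[:,248:]=0; g[:180]=0; g[256:]=0
print(g.sum()); rect(p,g,76)
E
```

```text
[86 91 97] [87 92 99] [144 155 170] [76 81 86] [145 157 171]
kraft_carton [452.3 476.7] [118.4 189. ] 2.14
oil_bottle [ 656.5 -102.7] [44.9 60. ] 87.09
grease_tin [ 666.5 -250.5] [69.4 82. ] 40.86
spanner [674.2  24.8] [170.9  29.3] 78.26
jaw [ 532.6 -395.2] [126.2  72.3] 2.09
jaw_push [ 534.7 -394.5] [124.3  71.9] 2.18
786
[508.3 145.3] [182.  228.9] 4.73
```

View pics/crop1.png

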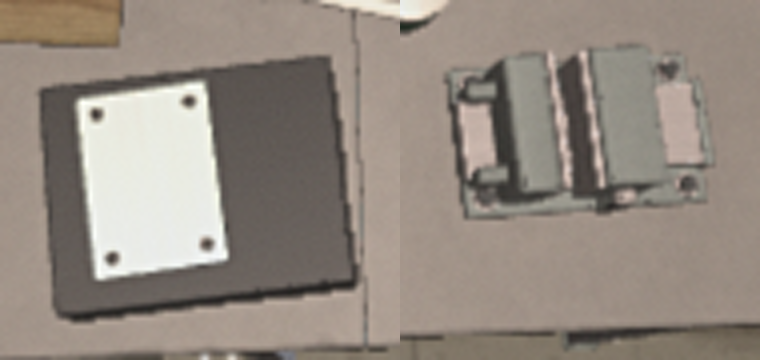

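The crop shows the bare light plate with its four corner holes at (152,180) on the dark granite, which confirms it's the one meant. On the vise, the fixed jaw with webs is on the left at about (530,130). The sliding jaw with its paddle is on the right at about (625,120), so it pushes toward world +y.

I'll move over the vise for a close look.

step_arm --deltas '[[1,[3.9,-1.2,-0.7],[0,0,0]],[1,[3.9,-1.2,-0.7],[0,0,0]],[1,[3.9,-1.2,-0.7],[0,0,0]],[1,[3.9,-1.2,-0.7],[0,0,0]],[1,[3.9,-1.2,-0.7],[0,0,0]],[1,[3.9,-1.2,-0.7],[0,0,0]],[1,[3.9,-1.2,-0.7],[0,0,0]],[1,[3.0,-0.8,-0.5],[0,0,0]]]'

```text
time: 1.92
tool_pos: [434.5, -432.9, 285.5]
eef_rot: [0.0, 0.991, 0.133, 0.001]
wrist_force: [0.5, -0.2, 0.1]
finger_gap: 86.8
grip_force: 0.0
```

```bash
python3 - <<'E'
from h import *
import json
s=get_state(); print(s["tool_pos"].round(1),s["joints"].round(3),s["eef_rot"].round(3))
p=get_image("wrist"); K,M,t=cam(p); print("cam",(-M.T@t).round(1),M[2].round(2),K[0,0])
cv2.imwrite("pics/w1.png",cv2.resize(p["pixels"],(800,600)))
for l in("jaw","jaw_push"):
    for o in outline_of(l,p): print(l,o["confidence"],o["rect"]); rect(p,o["pixels"],90)
np.savez("w1.npz",px=p["pixels"],K=K,rvec=p["rvec"],tvec=p["tvec"])
E
```

```text
[ 434.5 -432.9  285.5] [-9.660e-01  4.560e-01  1.399e+00  1.000e-03  1.286e+00  3.380e-01] [0.    0.991 0.133 0.001]
cam [ 508.1 -412.4  441. ] [-0.27 -0.07 -0.96] 303.08077707588325
jaw 0.9 [217.9, 12.9, 287.0, 132.7]
[ 537.3 -403.2] [118.6  55.4] 2.32
jaw_push 0.93 [217.6, 12.2, 285.3, 135.8]
[ 537.3 -403.5] [118.4  54.6] 1.81
```

View pics/w1.png

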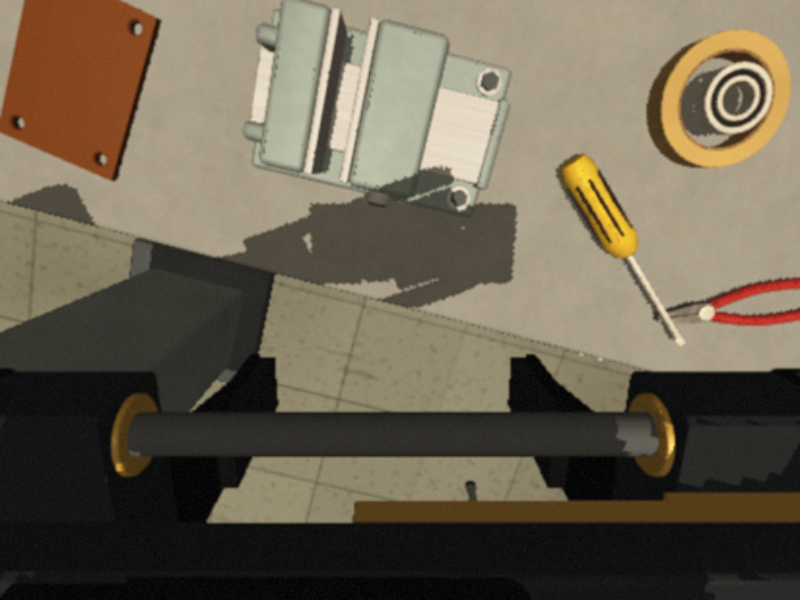

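The wrist view shows the fixed jaw's lip at about (340,10)-(316,172) and the sliding jaw's lip at (373,20)-(342,180). Its outer face runs along (449,38)-(418,195). The brown look-alike is at top left.

```bash
python3 - <<'E'
from h import *
f=np.load("w1.npz"); p=dict(intrinsics=f["K"],rvec=f["rvec"],tvec=f["tvec"])
for n,q in dict(fixA=(341,10),fixB=(318,172),slA=(373,20),slB=(342,181),outA=(449,38),outB=(418,195)).items():
    print(n,ray(p,np.array(q)/1.5625,90)[:2].round(1))
im=f["px"][0:150,130:340]; cv2.imwrite("pics/c2.png",cv2.resize(im,None,fx=3.8,fy=3.8,interpolation=2))
E
```

```text
fixA [ 593.4 -354.3]
fixB [ 489.9 -362.2]
slA [ 593.2 -375.9]
slB [ 488.4 -380.2]
outA [ 596.2 -427.2]
outB [ 493.3 -435.5]
```

View pics/c2.png

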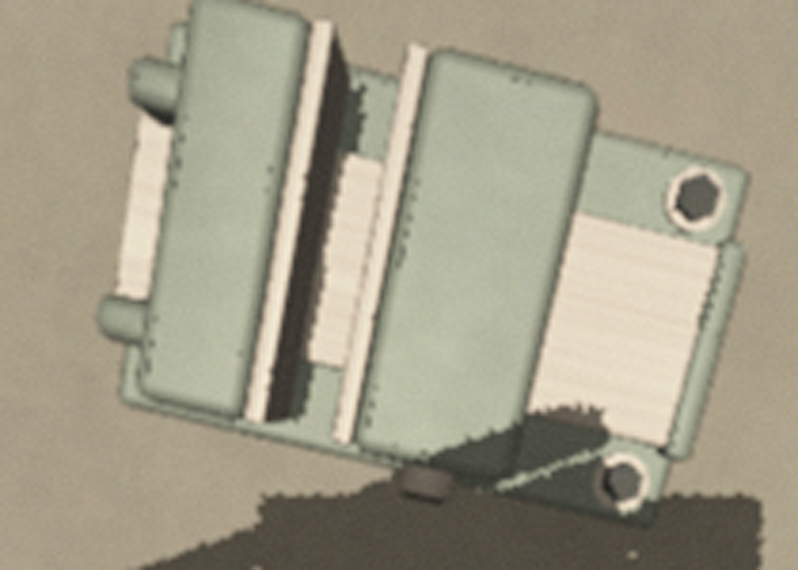

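The enlarged vise crop shows the fixed lip edge at (331,22)-(268,420) and the sliding lip edge at (408,45)-(335,440). The outer face lies at about (598,100)-(520,465).

```bash
python3 - <<'E'
from h import *
f=np.load("w1.npz"); p=dict(intrinsics=f["K"],rvec=f["rvec"],tvec=f["tvec"])
for n,(a,b) in dict(fix=((331,22),(268,420)),sl=((408,45),(335,440)),out=((598,100),(522,462))).items():
    A,B=[ray(p,np.array(q)/3.8+[130,0],90)[:2] for q in(a,b)]; d=A-B
    print(n,A.round(1),B.round(1),((A+B)/2).round(1),np.hypot(*d).round(1),np.degrees(np.arctan2(d[1],d[0])).round(2))
E
```

```text
fix [ 593.6 -353. ] [ 488.6 -359.1] [ 541.1 -356.1] 105.2 3.3
sl [ 593.7 -374.4] [ 488.2 -379.4] [ 541.  -376.9] 105.7 2.74
out [ 594.5 -427.7] [ 496.6 -434.4] [ 545.5 -431.1] 98.1 3.89
```

step_arm --deltas '[[1,[1.5,-3.85,0],[0,0,0]],[1,[1.5,-3.85,0],[0,0,0]],[1,[1.5,-3.85,0],[0,0,0]],[1,[1.5,-3.85,0],[0,0,0]],[1,[1.5,-3.85,0],[0,0,0]],[1,[1.5,-3.85,0],[0,0,0]],[1,[1.5,-3.85,0],[0,0,0]],[1,[1.5,-3.85,0],[0,0,0]]]'

```text
time: 2.73
tool_pos: [466.2, -105.9, 284.4]
eef_rot: [0.0, 0.991, 0.131, -0.0]
wrist_force: [-0.3, 0.1, -0.1]
finger_gap: 87.2
grip_force: 0.0
```

step_arm --deltas '[[1,[1.5,-3.85,0],[0,0,0]],[1,[1.5,-3.85,0],[0,0,0]],[1,[1.5,-3.85,0],[0,0,0]],[1,[1.5,-3.85,0],[0,0,0]],[1,[1.5,-3.85,0],[0,0,0]],[1,[1.5,-3.85,0],[0,0,0]],[1,[1.5,-3.85,0],[0,0,0]],[1,[1.5,-3.85,0],[0,0,0]]]'

```text
time: 3.4
tool_pos: [502.5, 222.7, 284.3]
eef_rot: [0.0, 0.991, 0.131, -0.0]
wrist_force: [0.6, 0.6, -0.5]
finger_gap: 87.0
grip_force: 0.0
```

step_arm --deltas '[[1,[0,0,1.1],[0,0,-0.118]],[1,[0,0,1.1],[0,0,-0.118]],[1,[0,0,1.1],[0,0,-0.118]],[1,[0,0,1.1],[0,0,-0.118]],[1,[0,0,1.1],[0,0,-0.118]],[1,[0,0,1.1],[0,0,-0.118]],[1,[0,0,1.1],[0,0,-0.118]],[1,[0,0,1.1],[0,0,-0.118]]]'

```text
time: 4.07
tool_pos: [502.7, 220.6, 195.7]
eef_rot: [0.0, 0.822, 0.57, -0.0]
wrist_force: [0.5, 0.6, -0.5]
finger_gap: 86.6
grip_force: 0.0
```

step_arm --deltas '[[1,[0,0,1.0],[0,0,-0.118]],[1,[0,0,1.0],[0,0,-0.118]],[1,[0,0,1.0],[0,0,-0.118]],[1,[0,0,1.0],[0,0,-0.118]],[1,[0,0,0],[0,0,0]],[1,[0,0,0],[0,0,0]],[1,[0,0,0],[0,0,0]],[1,[0,0,0],[0,0,0]]]'

```text
time: 4.73
tool_pos: [503.1, 221.9, 157.2]
eef_rot: [0.0, 0.668, 0.744, 0.001]
wrist_force: [-0.0, -0.0, -0.3]
finger_gap: 87.1
grip_force: 0.0
```

```bash
python3 - <<'E'
from h import *
s=get_state(); print(s["tool_pos"].round(1),s["joints"].round(3)); print(R.from_quat(np.roll(s["eef_rot"],-1)).as_matrix().round(3))
for n in("top","scene"):
    p=get_image(n)
    for o in outline_of("cover_plate",p): rect(p,o["pixels"],84)
E
```

```text
[503.1 221.9 157.2] [ 0.212  0.526  1.695 -0.     0.919  0.105]
[[-0.107  0.994  0.001]
 [ 0.994  0.107  0.   ]
 [ 0.     0.001 -1.   ]]
[ 498.6 -130. ] [ 97.  135.2] 80.71
[514.5 169. ] [141.7  83.6] 7.42
[509.7 121.5] [184.3 180.4] 4.72
[509.7 186. ] [148.3 107.8] 4.93
[440.3 -48.8] [ 99.  136.8] 80.96
```

step_arm --deltas '[[1,[1.7,0.3,0],[0,0,0]],[1,[1.6,0.25,0],[0,0,0]],[1,[0,0,1.5],[0,0,0]],[1,[0,0,1.5],[0,0,0]],[1,[0,0,1.5],[0,0,0]],[1,[0,0,1.5],[0,0,0]],[1,[0,0,1.0],[0,0,0]],[1,[0,0,0],[0,0,0]]]'

```text
time: 5.6
tool_pos: [503.8, 255.6, 85.3]
eef_rot: [-0.0, 0.667, 0.745, -0.001]
wrist_force: [-0.2, 0.5, 0.4]
finger_gap: 86.9
grip_force: 0.0
```

step_arm --deltas '[[1,[-0.8,0,0],[0,0,0]],[1,[-0.8,0,0],[0,0,0]],[1,[-0.8,0,0],[0,0,0]],[1,[-0.8,0,0],[0,0,0]],[1,[-0.8,0,0],[0,0,0]],[1,[-0.8,0,0],[0,0,0]],[1,[-0.4,0,0],[0,0,0]],[1,[0,0,0],[0,0,0]]]'

```text
time: 6.27
tool_pos: [510.3, 202.7, 86.8]
eef_rot: [0.0, 0.668, 0.745, -0.0]
wrist_force: [-0.4, 0.2, -0.7]
finger_gap: 87.1
grip_force: 0.0
```

```bash
python3 - <<'E'
from h import *
s=get_state(); print(s["tool_pos"].round(1),s["wrist_force"].round(1))
p=get_image("wrist");o=outline_of("cover_plate",p)
for q in o: print(q["confidence"],q["rect"]); rect(p,q["pixels"],84)
cv2.imwrite("pics/w3.png",cv2.resize(p["pixels"],(640,480)))
E
```

```text
[510.3 202.7  86.8] [-0.4  0.2 -0.7]
0.89 [141.3, 257.5, 361.4, 334.9]
[514.1 158.1] [137.2  30.3] 6.31
```

View pics/w3.png

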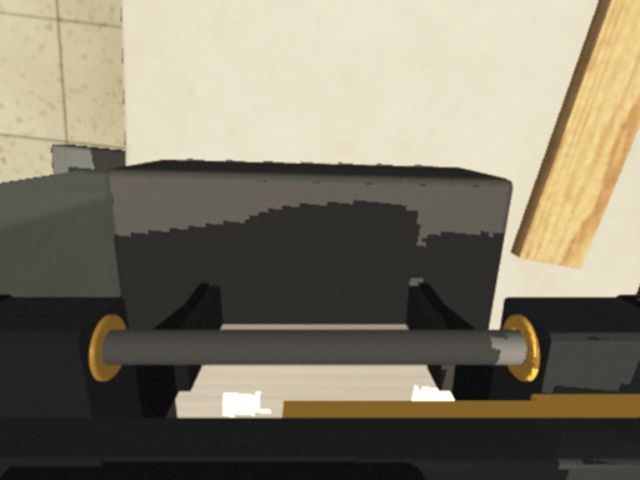

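The wrist view shows the plate between the fingers, its +y edge at about row 325 and the granite's +y edge at row 165.

```bash
python3 - <<'E'
from h import *
p=get_image("wrist")
for q in((220,324),(410,324),(315,324)): print(ray(p,np.array(q)*.8,84).round(1))
for q in((115,172),(508,184)): print("granite",ray(p,np.array(q)*.8,76).round(1))
E
```

```text
[466.6 191.   84. ]
[554.1 200.7  84. ]
[510.4 195.8  84. ]
granite [416.7 254.7  76. ]
granite [587.1 268.2  76. ]
```

step_arm --deltas '[[1,[-0.9,0,0],[0,0,0]],[1,[-0.9,0,0],[0,0,0]],[1,[-0.9,0,0],[0,0,0]],[1,[-0.9,0,0],[0,0,0]],[1,[-0.9,0,0],[0,0,0]],[1,[-0.9,0,0],[0,0,0]],[1,[-0.9,0,0],[0,0,0]],[1,[-0.9,0,0],[0,0,0]]]'

```text
time: 7.08
tool_pos: [517.9, 131.3, 86.5]
eef_rot: [-0.0, 0.667, 0.745, -0.0]
wrist_force: [-0.2, 0.7, 0.4]
finger_gap: 86.8
grip_force: 1.0
```

step_arm --deltas '[[1,[-0.8,0,0],[0,0,0]],[1,[-0.8,0,0],[0,0,0]],[1,[-0.6,0,0],[0,0,0]],[1,[-0.5,0,0],[0,0,0]],[1,[-0.3,0,0],[0,0,0]],[1,[0,0,0],[0,0,0]],[1,[0.5,0,0],[0,0,0]],[1,[0.5,0,-1],[0,0,0]]]'

```text
time: 7.75
tool_pos: [518.7, 112.6, 95.4]
eef_rot: [-0.001, 0.667, 0.745, -0.001]
wrist_force: [0.6, 0.1, -0.2]
finger_gap: 87.1
grip_force: 0.0
```

```bash
python3 - <<'E'
from h import *
s=get_state(); print(s["tool_pos"].round(1),s["joints"].round(4).tolist(),s["wrist_force"].round(1))
for n in("top",):
    p=get_image(n)
    for o in outline_of("cover_plate",p): print(o["confidence"],o["rect"]);rect(p,o["pixels"],84)
E
```

```text
[518.7 112.6  95.4] [0.0033, 0.608, 1.7813, -0.0004, 0.7561, -0.1061] [ 0.6  0.1 -0.2]
0.69 [227.7, 182.6, 254.6, 228.3]
[529.5  32.3] [140.6  85.5] 5.77
0.58 [275.2, 193.5, 311.2, 237.4]
[ 496.9 -129.2] [ 94.5 132.2] 81.03
```

```bash
python3 - <<'E'
import numpy as np
from scipy.optimize import least_squares
D=[([-1.4845,.52743,1.43268],[163.61,-603.21,230.6]),([-.966,.456,1.399],[434.5,-432.9,285.5]),([.212,.526,1.695],[503.1,221.9,157.2]),([.0033,.608,1.7813],[518.7,112.6,95.4])]
def f(p):
    d,a0,L1,L2,e,H=p;o=[]
    for (q1,q2,q3),x in D:
        r=a0+L1*np.sin(q2)+L2*np.sin(q2+q3)-e*np.cos(q2+q3); z=H+L1*np.cos(q2)+L2*np.cos(q2+q3)+e*np.sin(q2+q3)
        o+=[r*np.cos(q1)-d*np.sin(q1)-x[0],r*np.sin(q1)+d*np.cos(q1)-x[1],z-x[2]]
    return o+[1e-2*e,1e-2*a0, 1e-3*(L1-L2)]
s=least_squares(f,[110,0,450,400,0,0]);print(s.x.round(1),np.round(s.fun,2))
E
```

```text
[ 111.1    5.3  572.8  393.  -111.9  -11.4] [ 0.03  0.25  0.33  0.01 -0.4  -0.17 -0.45 -0.11 -0.15  0.38  0.18 -0.01
 -1.12  0.05  0.18]
```

step_arm --deltas '[[1,[0,0,-4.0],[0,0,0]],[1,[0,0,-4.0],[0,0,0]],[1,[-3.5,0,-2],[0,0,0]],[1,[-3.5,0,-2],[0,0,0]],[0,[-3.5,0,-2],[0,0,0]],[0,[-3.5,0,-2],[0,0,0]],[0,[-3.5,0,-2],[0,0,0]],[0,[-3.5,0,-2],[0,0,0]]]'

```text
time: 8.52
tool_pos: [542.8, -97.3, 298.1]
eef_rot: [0.0, 0.667, 0.745, 0.0]
wrist_force: [1.2, 0.9, -0.1]
finger_gap: 67.9
grip_force: 0.0
```

step_arm --deltas '[[0,[0,0,0],[0,0,0.12]],[0,[0,0,0],[0,0,0.12]],[0,[0,0,0],[0,0,0.12]],[0,[0,0,0],[0,0,0.12]],[0,[0,0,0],[0,0,0.12]],[0,[0,0,0],[0,0,0.12]],[0,[0,0,0],[0,0,0.12]],[0,[0,0,0],[0,0,0.12]]]'

```text
time: 9.18
tool_pos: [542.9, -95.8, 296.8]
eef_rot: [0.0, 0.937, 0.35, -0.0]
wrist_force: [0.4, -0.5, 0.2]
finger_gap: 44.0
grip_force: 0.0
```

step_arm --deltas '[[0,[0,0,0],[0,0,0.12]],[0,[0,0,0],[0,0,0.12]],[0,[0,0,0],[0,0,0.12]],[0,[0,0,0],[0,0,0.12]],[0,[0,0,0],[0,0,0.12]],[0,[0,0,0],[0,0,0]],[0,[0,0,0],[0.114,0,0]],[0,[0,0,0],[0.114,0,0]]]'

```text
time: 9.85
tool_pos: [543.3, -93.9, 297.9]
eef_rot: [-0.116, 0.991, 0.064, -0.006]
wrist_force: [-0.0, -0.2, -0.4]
finger_gap: 43.7
grip_force: 0.0
```

```bash
python3 - <<'E'
from h import *
s=get_state(); print(s["tool_pos"].round(1),s["joints"].round(4).tolist(),s["finger_gap"]); print(R.from_quat(np.roll(s["eef_rot"],-1)).as_matrix().round(3))
p=get_image("top")
for o in outline_of("cover_plate",p): print(o["confidence"],o["rect"]);rect(p,o["pixels"],84)
p=get_image("scene");
for o in outline_of("cover_plate",p): print(o["confidence"],o["rect"]);rect(p,o["pixels"],84)
p=get_image("wrist");
for o in outline_of("cover_plate",p): print(o["confidence"],o["rect"]);rect(p,o["pixels"],84)
cv2.imwrite("pics/w4.png",p["pixels"])
E
```

```text
[543.3 -93.9 297.9] [-0.4802, 0.3949, 1.4899, 0.1948, 1.3917, 0.9138] 43.7464671199204
[[ 0.992  0.126 -0.026]
 [ 0.128 -0.965  0.228]
 [ 0.003 -0.23  -0.973]]
0.75 [220.0, 181.1, 256.3, 231.3]
[530.1  39.6] [144.6  98.7] 5.5
0.45 [278.8, 202.2, 286.1, 218.9]
[513.6 -95. ] [21.5 53.1] 86.73
0.72 [234.0, 181.8, 287.5, 215.3]
[525.9  46.2] [147.3 108.8] 5.51
0.63 [277.9, 181.2, 317.5, 212.2]
[442.3 -49.7] [ 96.4 133.5] 79.32
0.88 [145.7, 109.0, 224.1, 221.7]
[527.7  40.2] [140.9 103.1] 6.26
0.56 [272.1, 132.1, 374.4, 242.8]
[ 526.9 -135.6] [ 83.9 118.1] 80.93
```

View pics/w4.png

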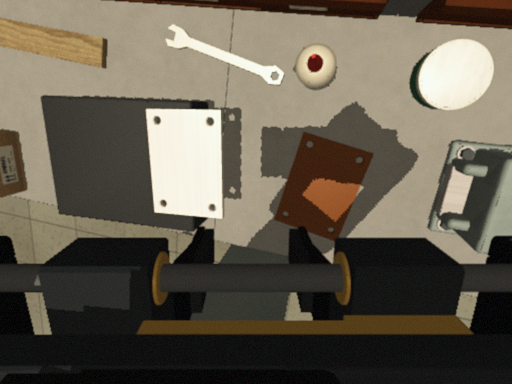

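The wrist view shows the aluminium plate overhanging the granite's -y edge at (185,162). The brown look-alike is at (323,185) and the vise at the right.

The overhang is about 42 mm and stable, so I'll tilt the tool.

step_arm --deltas '[[0,[0,0,0],[0.1125,0,0.022]],[0,[0,0,0],[0.1125,0,0]],[0,[0,0,0],[0.1125,0,0]],[0,[0,0,0],[0.1125,0,0]],[0,[0,0,0],[0.1125,0,0]],[0,[0,0,0],[0.1125,0,0]],[0,[0,0,0],[0.1125,0,0]],[0,[0,0,0],[0.1125,0,0]]]'

```text
time: 10.82
tool_pos: [543.3, -95.6, 297.1]
eef_rot: [-0.535, 0.843, 0.041, -0.029]
wrist_force: [-0.4, 0.6, -0.4]
finger_gap: 43.6
grip_force: 0.0
```

step_arm --deltas '[[0,[0,0,0],[0,0,0]],[0,[0,0,0],[0,0,0]],[0,[0,0,0],[0,0,0]],[0,[0,0,0],[0,0,0]],[0,[0,0,0],[0,0,0]],[0,[0,0,0],[0,0,0]],[0,[0,0,0],[0,0,0]],[0,[0,0,0],[0,0,0]]]'

```text
time: 11.48
tool_pos: [543.1, -96.0, 297.1]
eef_rot: [-0.533, 0.844, 0.041, -0.029]
wrist_force: [0.1, -0.2, -0.2]
finger_gap: 43.4
grip_force: 0.0
```

```bash
cat >> h.py <<'E'
def tool():
    s=get_state(); return s["tool_pos"],R.from_quat(np.roll(s["eef_rot"],-1)).as_matrix(),s
def go(target):  # tool-frame shift in cm to a world TCP target
    x,M,s=tool(); return (M.T@(np.array(target)-x)/10).round(2)
E
python3 - <<'E'
from h import *
x,M,s=tool(); print(x.round(1),s["joints"].round(3).tolist());print(M.round(3))
print(go([531.5,-85,75.4]),go([531.5,11.6,75.4]))
E
```

```text
[543.1 -96.  297.1] [-0.732, 0.713, 1.38, 0.71, 1.945, 0.682]
[[ 0.995  0.038 -0.092]
 [ 0.1   -0.428  0.898]
 [-0.005 -0.903 -0.43 ]]
[-0.93 19.51 10.62] [ 0.04 15.37 19.3 ]
```

step_arm --deltas '[[0,[-0.05,2.17,1.89],[0,0,0]],[0,[-0.05,2.17,1.89],[0,0,0]],[0,[-0.05,2.17,1.89],[0,0,0]],[0,[-0.05,2.17,1.89],[0,0,0]],[0,[-0.05,2.17,1.89],[0,0,0]],[0,[-0.05,2.17,1.89],[0,0,0]],[0,[-0.05,2.17,1.89],[0,0,0]],[0,[-0.05,2.17,1.89],[0,0,0]]]'

```text
time: 12.15
tool_pos: [531.7, -34.7, 73.7]
eef_rot: [-0.533, 0.844, 0.041, -0.029]
wrist_force: [-0.3, -0.3, 0.1]
finger_gap: 43.8
grip_force: 0.0
```

```bash
python3 - <<'E'
from h import *
x,M,s=tool(); print(x.round(1),s["wrist_force"].round(1)); print(go([531.5,11.6,75.4]))
p=get_image("scene"); cv2.imwrite("pics/s5.png",cv2.resize(p["pixels"][120:280,170:390],None,fx=3.6,fy=3.6,interpolation=2))
E
```

```text
[531.7 -34.7  73.7] [-0.3 -0.3  0.1]
[ 0.44 -2.14  4.09]
```

View pics/s5.png

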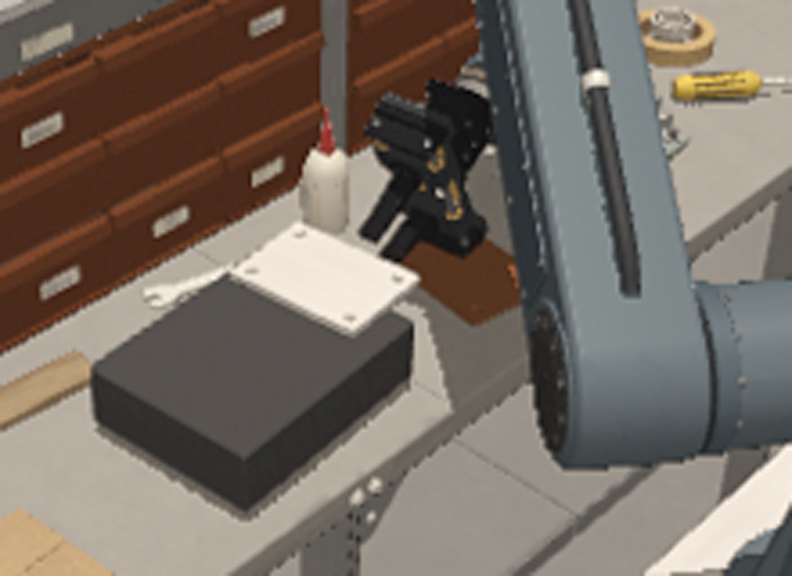

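The scene view shows the fingers tilted in front of the overhanging edge, at about (390,235) against the plate edge at (400,290). Nothing is in the way, so I'll go in, lift the edge and close.

step_arm --deltas '[[0,[0.07,-0.36,0.68],[0,0,0]],[0,[0.07,-0.36,0.68],[0,0,0]],[0,[0.07,-0.36,0.68],[0,0,0]],[0,[0.07,-0.36,0.68],[0,0,0]],[0,[0.08,-0.35,0.68],[0,0,0]],[0,[0.08,-0.35,0.68],[0,0,0]],[0,[0,0,0],[0,0,0]],[0,[0,0,0],[0,0,0]]]'

```text
time: 12.87
tool_pos: [531.4, 11.9, 77.2]
eef_rot: [-0.534, 0.844, 0.041, -0.029]
wrist_force: [-1.0, 0.3, 0.5]
finger_gap: 43.6
grip_force: 0.0
```

step_arm --deltas '[[0,[0,-0.47,-0.09],[0,0,0]],[0,[0,-0.47,-0.09],[0,0,0]],[0,[0,-0.47,-0.09],[0,0,0]],[0,[0,-0.47,-0.09],[0,0,0]],[0,[0,-0.47,-0.09],[0,0,0]],[0,[0,-0.47,-0.09],[0,0,0]],[0,[0,-0.47,-0.09],[0,0,0]],[0,[0,-0.47,-0.09],[0,0,0]]]'

```text
time: 13.53
tool_pos: [530.7, 21.0, 114.3]
eef_rot: [-0.534, 0.844, 0.04, -0.029]
wrist_force: [0.1, -1.2, -2.5]
finger_gap: 43.8
grip_force: 0.7
```

step_arm --deltas '[[-0.3,[0,0,0],[0,0,0]],[-0.4,[0,0,0],[0,0,0]],[-0.5,[0,0,0],[0,0,0]],[-0.6,[0,0,0],[0,0,0]],[-0.7,[0,0,0],[0,0,0]],[-0.8,[0,0,0],[0,0,0]],[-1,[0,0,0],[0,0,0]],[-1,[0,0,0],[0,0,0]]]' --grip_force 15

```text
time: 14.2
tool_pos: [530.5, 21.3, 114.4]
eef_rot: [-0.535, 0.844, 0.04, -0.029]
wrist_force: [-0.9, -0.8, 0.8]
finger_gap: 8.4
grip_force: 14.8
```

```bash
python3 - <<'E'
from h import *
x,M,s=tool(); print(x.round(1),s["wrist_force"].round(1),s["finger_gap"],s["grip_force"],s["ft_torque"].round(2))
p=get_image("scene"); cv2.imwrite("pics/s6.png",cv2.resize(p["pixels"][150:250,220:340],None,fx=5,fy=5,interpolation=2))
E
```

```text
[530.5  21.3 114.4] [-0.9 -0.8  0.8] 8.355174437758805 14.835417084395885 [-0.22 -0.08  0.06]
```

View pics/s6.png

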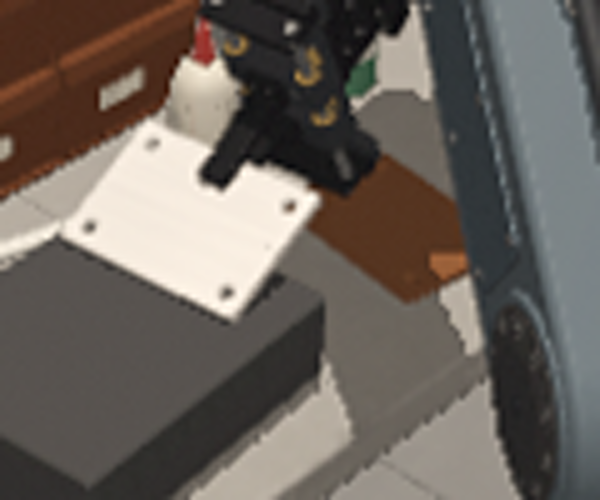

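Gripped, and the plate lies flush between the pads at (250,190), pivoting on its inner edge.

Next I'll lift it, turn it upright and carry it over the vise.

step_arm --deltas '[[-1,[0,0,0],[0,0,0]],[-1,[0,0,0],[0,0,0]],[-1,[0,-1.0,-0.5],[0,0,0]],[-1,[0,-2.2,-1.0],[0,0,0]],[-1,[0,-3.0,-1.5],[0,0,0]],[-1,[0,-3.4,-1.6],[0,0,0]],[-1,[0,-3.4,-1.6],[0,0,0]],[-1,[0,-3.0,-1.5],[0,0,0]]]' --grip_force 50

```text
time: 14.92
tool_pos: [531.5, 20.1, 293.0]
eef_rot: [-0.532, 0.845, 0.04, -0.029]
wrist_force: [-0.1, -0.0, -2.0]
finger_gap: 7.5
grip_force: 49.8
```

step_arm --deltas '[[-1,[0,0,0],[-0.06,0,0]],[-1,[0,0,0],[-0.11,0,0]],[-1,[0,0,0],[-0.11,0,0]],[-1,[0,0,0],[-0.11,0,0]],[-1,[0,0,0],[-0.11,0,0]],[-1,[0,0,0],[-0.11,0,0]],[-1,[0,0,0],[-0.11,0,0]],[-1,[0,0,0],[-0.11,0,0]]]'

```text
time: 15.58
tool_pos: [531.3, 19.6, 292.1]
eef_rot: [-0.145, 0.988, 0.048, -0.01]
wrist_force: [-0.4, -0.2, -4.4]
finger_gap: 7.7
grip_force: 49.8
```

step_arm --deltas '[[-1,[0,0,0],[-0.11,0,0]],[-1,[0,0,0],[-0.11,0,0]],[-1,[0,0,0],[-0.076,0,0]],[-1,[-0.1,1.5,0],[0,0,0]],[-1,[-0.25,3.0,0],[0,0,0]],[-1,[-0.25,3.0,0],[0,0,0]],[-1,[-0.25,3.0,0],[0,0,0]],[-1,[-0.25,3.0,0],[0,0,0]]]'

```text
time: 16.25
tool_pos: [533.1, -115.7, 291.0]
eef_rot: [-0.001, 0.999, 0.05, -0.004]
wrist_force: [0.4, -0.8, -3.0]
finger_gap: 7.5
grip_force: 49.9
```

step_arm --deltas '[[-1,[-0.25,3.5,0],[0,0,0]],[-1,[-0.25,3.5,0],[0,0,0]],[-1,[-0.25,3.5,0],[0,0,0]],[-1,[-0.25,3.5,0],[0,0,0]],[-1,[-0.25,3.5,0],[0,0,0]],[-1,[-0.25,3.5,0],[0,0,0]],[-1,[-0.2,3.0,0],[0,0,0]],[-1,[-0.1,1.5,0],[0,0,0.04]]]'

```text
time: 16.92
tool_pos: [540.7, -374.5, 290.1]
eef_rot: [-0.0, 1.0, 0.027, -0.004]
wrist_force: [-0.6, -0.0, -3.4]
finger_gap: 7.9
grip_force: 49.9
```

```bash
python3 - <<'E'
from h import *
x,M,s=tool(); print(x.round(1),s["wrist_force"].round(1),s["finger_gap"],s["joints"].round(3).tolist());print(M.round(3))
print(go([541.6,-366.4,x[2]]))
for n in("top","scene","wrist"):
    p=get_image(n); print(n,(-cam(p)[1].T@cam(p)[2]).round())
    for o in outline_of("cover_plate",p):
        m=o["pixels"].astype(np.uint8); c=max(cv2.findContours(m,0,1)[0],key=cv2.contourArea)
        print(round(o["confidence"],2),np.round(o["rect"]),cv2.approxPolyDP(c,3,True)[:,0].tolist())
    cv2.imwrite(f"pics/x7{n}.png",p["pixels"])
E
```

```text
[ 540.7 -374.5  290.1] [-0.6 -0.  -3.4] 7.881773615696648 [-0.773, 0.521, 1.269, -0.005, 1.356, 0.744]
[[ 0.998  0.055 -0.007]
 [ 0.055 -0.999 -0.   ]
 [-0.007 -0.    -1.   ]]
[ 0.14 -0.81 -0.  ]
top [ 330.   21. 1225.]
0.62 [278. 196. 292. 201.] [[288, 196], [281, 195], [280, 203]]
0.46 [341. 185. 386. 224.] [[340, 188], [339, 211], [350, 223], [369, 222], [385, 201], [383, 196], [373, 195], [371, 185]]
scene [-333.  947. 1013.]
0.82 [278. 182. 316. 210.] [[277, 190], [300, 209], [316, 201], [316, 196], [298, 182]]
wrist [ 619. -365.  445.]
0.97 [242. 112. 260. 322.] [[248, 114], [243, 119], [245, 263], [254, 264], [259, 261], [260, 121]]
0.8 [ 57. 119. 133. 223.] [[64, 118], [60, 208], [123, 221], [134, 134]]
```

```bash
python3 - <<'E'
from h import *
x,M,s=tool(); p=get_image("wrist")
m=outline_of("cover_plate",p)[0]["pixels"]
for a in(70,-70):
  for t in(-22,78):
    for b in(-4,4): print(a,t,b,proj(p,x+M@np.array([a,b,t])).round(1))
ys=np.where(m.any(1))[0]
for r in range(ys[0],ys[-1]+1,8):
    c=np.where(m[r])[0]; print(r,(c.min(),c.max()) if len(c) else None,end=' ')
im=p["pixels"]; cv2.imwrite("pics/w8.png",cv2.resize(im[90:340,180:330],None,fx=2.4*1.0,fy=2.4,interpolation=2))
E
```

```text
70 -22 -4 [242.4 121.5]
70 -22 4 [261.  121.5]
70 78 -4 [246.1 114.7]
70 78 4 [256.9 114.7]
-70 -22 -4 [244.5 378.7]
-70 -22 4 [258.8 378.7]
-70 78 -4 [247. 280.]
-70 78 4 [256.1 280. ]
115 (np.int64(246), np.int64(255)) 123 (np.int64(243), np.int64(260)) 131 (np.int64(242), np.int64(261)) 139 (np.int64(242), np.int64(261)) 147 (np.int64(243), np.int64(260)) 155 (np.int64(243), np.int64(260)) 163 (np.int64(242), np.int64(260)) 171 (np.int64(242), np.int64(261)) 179 (np.int64(242), np.int64(260)) 187 (np.int64(243), np.int64(260)) 195 (np.int64(244), np.int64(259)) 203 (np.int64(244), np.int64(259)) 211 (np.int64(243), np.int64(258)) 219 (np.int64(243), np.int64(259)) 227 (np.int64(244), np.int64(259)) 235 (np.int64(244), np.int64(260)) 243 (np.int64(243), np.int64(260)) 251 (np.int64(243), np.int64(260)) 259 (np.int64(243), np.int64(259)) 267 None 275 None 283 None 291 None 299 (np.int64(246), np.int64(259)) 307 (np.int64(245), np.int64(259)) 315 (np.int64(245), np.int64(259))
```

View pics/w8.png

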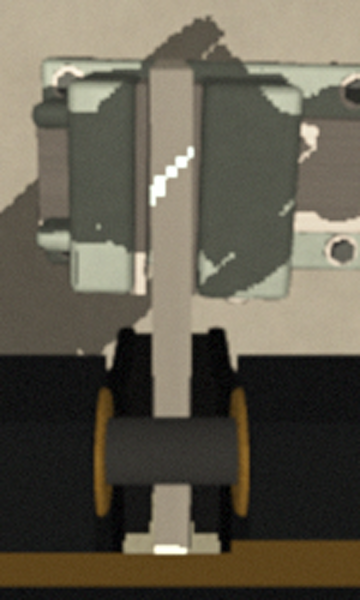

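The plate hangs upright between the fingers exactly as modelled, with the fixed lip edge at about x=148 in the crop and the sliding one at about x=198. I'll cross-check the gap centre from this view.

```bash
python3 - <<'E'
from h import *
p=get_image("wrist"); im=p["pixels"]
for q in((148,255),(148,290),(148,120),(198,110),(198,250)): print(q,ray(p,np.array(q)/2.4+[180,90],90).round(1))
for r in (185,200,205): print(r,[int(v) for v in im[r,228:276].mean(1)])
E
```

```text
(148, 255) [ 509.5 -358.3   90. ]
(148, 290) [ 490.5 -359.3   90. ]
(148, 120) [ 577.9 -354.8   90. ]
(198, 110) [ 584.1 -378.6   90. ]
(198, 250) [ 513.8 -383.7   90. ]
185 [80, 80, 79, 78, 79, 71, 65, 73, 90, 103, 106, 102, 85, 78, 104, 133, 149, 147, 149, 149, 152, 147, 147, 148, 149, 149, 150, 149, 151, 150, 151, 141, 120, 90, 65, 72, 74, 78, 82, 81, 81, 82, 81, 81, 79, 78, 78, 79]
200 [181, 180, 181, 176, 157, 144, 117, 152, 205, 215, 222, 200, 118, 114, 151, 153, 146, 147, 149, 149, 148, 148, 148, 147, 149, 145, 147, 148, 147, 151, 148, 136, 110, 76, 71, 122, 165, 182, 168, 146, 121, 113, 137, 140, 140, 120, 84, 78]
205 [178, 178, 177, 168, 160, 142, 119, 155, 206, 214, 217, 192, 134, 148, 166, 155, 147, 145, 147, 148, 147, 146, 148, 148, 146, 146, 149, 149, 150, 149, 151, 137, 101, 70, 70, 118, 128, 134, 144, 91, 79, 77, 79, 77, 79, 80, 82, 81]
```

step_arm --deltas '[[-1,[0.1,-0.8,0],[0,0,0]],[-1,[0,0,2.5],[0,0,0]],[-1,[0,0,3.0],[0,0,0]],[-1,[0,0,3.0],[0,0,0]],[-1,[0,0,2.5],[0,0,0]],[-1,[0,0,0.7],[0,0,0]],[-1,[0,0,0],[0,0,0]],[-1,[0,0,0],[0,0,0]]]'

```text
time: 18.03
tool_pos: [542.2, -362.3, 174.5]
eef_rot: [-0.001, 1.0, 0.03, -0.003]
wrist_force: [0.8, 0.7, -3.1]
finger_gap: 7.7
grip_force: 50.0
```

```bash
python3 - <<'E'
from h import *
x,M,s=tool(); print(x.round(1),s["wrist_force"].round(1)); print(go([541.6,-366.5,x[2]]),M[1].round(3))
p=get_image("wrist"); im=p["pixels"]
for r in (185,196,204): print(r,[int(v) for v in im[r,222:282].mean(1)])
E
```

```text
[ 542.2 -362.3  174.5] [ 0.8  0.7 -3.1]
[-0.08  0.42 -0.  ] [ 0.06  -0.998  0.001]
185 [84, 86, 86, 84, 82, 86, 83, 83, 86, 77, 75, 74, 62, 60, 79, 104, 105, 108, 107, 107, 116, 135, 150, 152, 150, 148, 150, 149, 150, 152, 149, 148, 151, 152, 152, 154, 153, 144, 119, 104, 106, 108, 95, 76, 65, 67, 84, 105, 110, 106, 110, 104, 92, 66, 59, 68, 71, 76, 78, 78]
196 [82, 82, 87, 83, 82, 82, 75, 82, 81, 81, 74, 73, 70, 61, 81, 104, 107, 106, 104, 109, 115, 134, 149, 149, 149, 151, 151, 152, 150, 150, 150, 149, 151, 152, 150, 153, 154, 137, 109, 104, 105, 105, 89, 65, 64, 81, 97, 108, 108, 108, 108, 106, 85, 60, 67, 76, 75, 80, 81, 83]
204 [82, 86, 81, 84, 86, 82, 83, 83, 83, 81, 75, 74, 68, 60, 76, 101, 106, 106, 110, 108, 106, 122, 151, 148, 149, 150, 150, 149, 145, 151, 152, 149, 150, 152, 152, 149, 151, 137, 111, 104, 105, 104, 81, 62, 63, 79, 102, 106, 105, 108, 109, 95, 73, 62, 68, 75, 75, 79, 83, 83]
```

```bash
python3 - <<'E'
from h import *
x,M,s=tool(); p=get_image("wrist"); print(x.round(1))
for c in(236.3,243,267.5,274.3): print(ray(p,(c,196),90).round(1))
print(go([541.6,-365,x[2]]))
E
```

```text
[ 542.4 -362.6  174.9]
[ 546.  -349.8   90. ]
[ 546.3 -355.3   90. ]
[ 547.5 -375.5   90. ]
[ 547.9 -381.2   90. ]
[-0.09  0.22  0.01]
```

step_arm --deltas '[[-1,[-0.1,0.3,0],[0,0,0]],[-1,[0,0,0],[0,0,0]],[-1,[0,0,1.0],[0,0,0]],[-1,[0,0,1.5],[0,0,0]],[-1,[0,0,1.5],[0,0,0]],[-1,[0,0,1.3],[0,0,0]],[-1,[0,0,0.8],[0,0,0]],[-1,[0,0,0],[0,0,0]]]'

```text
time: 18.8
tool_pos: [539.7, -365.9, 114.4]
eef_rot: [-0.001, 1.0, 0.03, -0.004]
wrist_force: [-4.5, 0.8, 7.2]
finger_gap: 7.8
grip_force: 50.0
```

step_arm --deltas '[[-1,[0,0,0],[0,0,0]],[-1,[0,0,0.1],[0,0,0]],[-1,[0,0,0.1],[0,0,0]],[-1,[0,0,0.1],[0,0,0]],[-1,[0,0,0],[0,0,0]],[-1,[0,0,0],[0,0,0]],[-1,[0,0,0],[0,0,0]],[-1,[0,0,0],[0,0,0]]]'

```text
time: 19.47
tool_pos: [539.7, -366.2, 114.2]
eef_rot: [0.0, 1.0, 0.03, -0.004]
wrist_force: [-6.8, 2.7, 19.5]
finger_gap: 7.4
grip_force: 50.0
```

```bash
python3 - <<'E'
from h import *
x,M,s=tool(); print(x.round(1),s["wrist_force"].round(1),s["ft_torque"].round(2)); print(M.round(4))
p=get_image("wrist"); o=outline_of("cover_plate",p)[0]; m=o["pixels"]; print(o["rect"])
for r in list(range(108,136,2)):
    c=np.where(m[r])[0]; print(r,(int(c.min()),int(c.max())) if len(c) else None,end=' ')
print()
for t in(-22,-16,78,84):
    for th in(0,.05,-.05):
        q=np.array([70*np.cos(th)+t*np.sin(th),4,t*np.cos(th)-70*np.sin(th)]); print(t,th,proj(p,x+M@q).round(1),end=' ')
    print()
# other views
for n in("top","scene"):
    p=get_image(n)
    for o in outline_of("cover_plate",p)+outline_of("jaw",p): print(n,round(o["confidence"],2),np.round(o["rect"]))
    print([proj(p,x+M@np.array([a,0,t])).round(0).tolist() for a,t in((70,-22),(-70,-22),(70,78),(-70,78))])
E
```

```text
[ 539.7 -366.2  114.2] [-6.8  2.7 19.5] [0.85 1.26 0.08]
[[ 9.982e-01  6.020e-02 -7.000e-03]
 [ 6.020e-02 -9.982e-01 -2.000e-04]
 [-7.000e-03 -2.000e-04 -1.000e+00]]
[0.0, 135.6, 62.8, 263.3]
108 None 110 None 112 None 114 None 116 None 118 None 120 None 122 None 124 None 126 None 128 None 130 None 132 None 134 None 
-22 0 [261.1 121.4] -22 0.05 [261.3 124.7] -22 -0.05 [260.8 118.6] 
-16 0 [260.6 120.7] -16 0.05 [260.9 123.2] -16 -0.05 [260.4 118.8] 
78 0 [256.9 114.7] 78 0.05 [257.  109.4] 78 -0.05 [256.8 120. ] 
84 0 [256.7 114.5] 84 0.05 [256.8 108.9] 84 -0.05 [256.6 120. ] 
top 0.74 [276. 194. 293. 211.]
[[370.0, 174.0], [378.0, 220.0], [360.0, 182.0], [367.0, 225.0]]
scene 0.69 [276. 183. 317. 209.]
scene 0.72 [310. 152. 317. 171.]
[[318.0, 130.0], [350.0, 142.0], [317.0, 153.0], [347.0, 165.0]]
```

step_arm --deltas '[[-1,[0,0,-0.3],[0,0,0]],[-1,[0,0,-0.3],[0,0,0]],[-1,[0,0,-0.2],[0,0,0]],[-1,[0,0,0],[0,0,0]],[-1,[0,0,0],[0,0,0]],[-1,[0,0,0],[0,0,0]],[-1,[0,0,0],[0,0,0]],[-1,[0,0,0],[0,0,0]]]'

```text
time: 20.53
tool_pos: [540.3, -365.5, 117.3]
eef_rot: [-0.001, 1.0, 0.03, -0.003]
wrist_force: [0.3, 0.8, -2.3]
finger_gap: 7.3
grip_force: 50.0
```

```bash
python3 - <<'E'
from h import *
x,M,s=tool(); print(x.round(1),s["wrist_force"].round(1),s["ft_torque"].round(2))
p=get_image("wrist"); im=p["pixels"].mean(2)
for l in outline_of("cover_plate",p)+outline_of("jaw",p): print(round(l["confidence"],2),np.round(l["rect"]))
print("col251",[int(v) for v in im[90:150,249:254].mean(1)])
for r in(113,118,122,126,140): print(r,[int(v) for v in im[r,225:285]])
E
```

```text
[ 540.3 -365.5  117.3] [ 0.3  0.8 -2.3] [ 0.08 -0.01 -0.02]
0.76 [244. 115. 258. 322.]
0.73 [  0. 135.  66. 265.]
0.6 [265. 133. 358. 242.]
col251 [169, 171, 171, 171, 171, 172, 171, 173, 171, 170, 170, 171, 172, 149, 115, 100, 84, 83, 83, 84, 82, 83, 85, 89, 100, 105, 105, 106, 107, 120, 146, 156, 157, 154, 156, 155, 157, 155, 155, 155, 156, 155, 155, 155, 154, 154, 154, 155, 154, 155, 153, 155, 155, 154, 154, 154, 153, 155, 154, 154]
113 [171, 175, 175, 173, 175, 174, 176, 173, 173, 176, 175, 173, 173, 141, 86, 82, 82, 86, 82, 86, 84, 89, 91, 90, 87, 89, 90, 89, 91, 90, 91, 87, 89, 84, 85, 87, 86, 87, 85, 86, 85, 85, 84, 84, 85, 85, 87, 110, 119, 116, 156, 177, 169, 176, 172, 172, 173, 175, 172, 172]
118 [172, 171, 173, 173, 173, 175, 160, 140, 118, 84, 83, 85, 86, 84, 84, 83, 87, 85, 99, 109, 108, 109, 108, 108, 107, 107, 106, 107, 109, 106, 105, 106, 108, 105, 97, 90, 88, 87, 86, 86, 85, 89, 113, 137, 139, 137, 144, 118, 88, 85, 87, 114, 142, 155, 176, 172, 173, 173, 174, 174]
122 [142, 140, 116, 81, 78, 75, 78, 74, 79, 74, 77, 74, 75, 79, 75, 75, 79, 119, 156, 154, 149, 153, 154, 156, 157, 156, 156, 159, 157, 155, 155, 157, 158, 158, 156, 131, 76, 74, 77, 75, 96, 121, 102, 73, 71, 75, 74, 74, 74, 76, 72, 71, 74, 74, 81, 86, 96, 112, 110, 112]
126 [125, 83, 81, 84, 83, 82, 86, 85, 81, 84, 85, 80, 83, 85, 85, 83, 87, 122, 152, 155, 152, 155, 153, 154, 157, 157, 155, 157, 158, 156, 157, 157, 161, 156, 159, 130, 87, 118, 150, 148, 121, 85, 83, 83, 78, 82, 81, 85, 84, 83, 82, 82, 84, 80, 82, 81, 84, 90, 138, 180]
140 [57, 55, 56, 65, 73, 78, 80, 81, 78, 76, 78, 78, 72, 64, 71, 76, 84, 119, 151, 154, 155, 154, 153, 153, 154, 153, 154, 157, 151, 158, 155, 153, 156, 158, 148, 116, 82, 82, 79, 81, 76, 75, 65, 66, 72, 79, 78, 79, 79, 79, 80, 77, 66, 56, 58, 56, 59, 59, 60, 60]
```

The free-hanging reading fits the plate reaching 84 mm ahead of the TCP. The contact at z=114.2 was therefore the bed itself at 30 mm. I'll shift close to the fixed jaw, lower onto the bed and release.

step_arm --deltas '[[-1,[0,-0.2,0],[0,0,0]],[-1,[0,-0.2,0],[0,0,0]],[-1,[0,0,0.1],[0,0,0]],[-1,[0,0,0.1],[0,0,0]],[-1,[0,0,0.1],[0,0,0]],[-1,[0,0,0.1],[0,0,0]],[-1,[0,0,0],[0,0,0]],[-1,[0,0,0],[0,0,0]]]'

```text
time: 21.35
tool_pos: [540.1, -361.7, 114.3]
eef_rot: [-0.001, 1.0, 0.03, -0.003]
wrist_force: [-1.6, 1.6, 1.5]
finger_gap: 7.6
grip_force: 50.0
```

step_arm --deltas '[[-1,[0,0,0],[0,0,0]],[-1,[0,0,0],[0,0,0]],[-1,[0,0,0],[0,0,0]],[-1,[0,0,0],[0,0,0]],[-1,[0,0,0],[0,0,0]],[-1,[0,0,0],[0,0,0]],[-1,[0,0,0],[0,0,0]],[-1,[0,0,0],[0,0,0]]]'

```text
time: 22.02
tool_pos: [540.1, -361.8, 114.3]
eef_rot: [-0.001, 1.0, 0.03, -0.003]
wrist_force: [-1.5, -0.1, 6.0]
finger_gap: 7.7
grip_force: 50.0
```

step_arm --deltas '[[-1,[0,-0.1,0],[0,0,0]],[-1,[0,-0.1,0],[0,0,0]],[-1,[0,0,0],[0,0,0]],[-0.7,[0,0,0],[0,0,0]],[-0.5,[0,0,0],[0,0,0]],[0,[0,0,0],[0,0,0]],[0.5,[0,0,0],[0,0,0]],[0.8,[0,0,0],[0,0,0]]]'

```text
time: 22.68
tool_pos: [540.0, -359.2, 113.3]
eef_rot: [-0.001, 1.0, 0.03, -0.003]
wrist_force: [0.3, 0.2, -0.4]
finger_gap: 32.1
grip_force: 0.0
```

step_arm --deltas '[[0.8,[0,0,0],[0,0,0]],[0.8,[0,0,0],[0,0,0]],[0.8,[0,0,0],[0,0,0]],[0.8,[0,0,-0.5],[0,0,0]],[0.8,[0,0,-1.0],[0,0,0]],[0.8,[0,0,-2.5],[0,0,0]],[0.8,[0,0,-4],[0,0,0]],[0.8,[0,0,-4],[0,0,0]]]'

```text
time: 23.35
tool_pos: [540.1, -359.2, 234.8]
eef_rot: [-0.002, 1.0, 0.03, -0.004]
wrist_force: [-0.2, 0.5, 1.1]
finger_gap: 76.4
grip_force: 0.0
```

```bash
python3 - <<'E'
from h import *
x,M,s=tool(); print(x.round(1),s["wrist_force"].round(1),s["finger_gap"],s["joints"].round(2))
p=get_image("wrist"); im=p["pixels"].mean(2)
for o in outline_of("cover_plate",p)[:2]+outline_of("jaw",p)[:1]:
    c=max(cv2.findContours(o["pixels"].astype(np.uint8),0,1)[0],key=cv2.contourArea)
    print(round(o["confidence"],2),np.round(o["rect"]),cv2.approxPolyDP(c,2,True)[:,0].tolist())
for z in(30,130): print(z,[proj(p,[541+a*.998-.056*b,-356+a*.056+b,z]).round(1).tolist() for a in(70,-70) for b in(0,-8)])
E
```

```text
[ 540.1 -359.2  234.8] [-0.2  0.5  1.1] 76.38561198136024 [-0.76  0.56  1.36 -0.    1.23  0.76]
0.81 [249. 111. 259. 265.] [[252, 111], [250, 262], [257, 263], [259, 113]]
0.68 [ 36. 118. 125. 237.] [[43, 119], [40, 222], [109, 237], [116, 236], [126, 136]]
0.58 [265. 123. 323. 230.] [[270, 125], [267, 143], [266, 227], [268, 230], [314, 231], [317, 227], [325, 133], [311, 125]]
30 [[249.5, 109.0], [256.5, 109.1], [249.4, 223.0], [255.6, 223.0]]
130 [[248.4, 111.4], [258.1, 111.4], [248.4, 262.5], [256.7, 262.5]]
```

The plate stands upright by the fixed jaw, and its projected corners agree. Next I'll get behind the sliding jaw and push.

step_arm --deltas '[[0,[0,2.5,0],[0,0,0]],[0,[0,2.5,0],[0,0,-0.1205]],[0,[0,0,0],[0,0,-0.1205]],[0,[0,0,0],[0,0,-0.1205]],[0,[0,0,0],[0,0,-0.1205]],[0,[0,0,0],[0,0,-0.1205]],[0,[0,0,0],[0,0,-0.1205]],[0,[0,0,0],[0,0,-0.1205]]]'

```text
time: 24.17
tool_pos: [543.1, -409.2, 232.8]
eef_rot: [-0.003, 0.898, 0.439, -0.003]
wrist_force: [-0.2, 0.0, 0.0]
finger_gap: 44.5
grip_force: 0.0
```

step_arm --deltas '[[0,[0,0,0],[0,0,-0.1205]],[0,[0,0,0],[0,0,-0.1205]],[0,[0,0,0],[0,0,-0.1205]],[0,[0,0,0],[0,0,-0.1205]],[0,[0,0,0],[0,0,-0.1205]],[0,[0,0,0],[0,0,-0.1205]],[0,[-2.5,0,0],[0,0,0]],[0,[-2.3,0,0],[0,0,0]]]'

```text
time: 24.83
tool_pos: [546.2, -456.5, 233.0]
eef_rot: [-0.004, 0.686, 0.727, -0.002]
wrist_force: [0.2, 0.0, 0.9]
finger_gap: 43.6
grip_force: 0.0
```

step_arm --deltas '[[0,[0,0,0],[0,0,0]],[0,[0,0,0],[0,0,0]],[0,[0,0,3],[0,0,0]],[0,[0,0,3],[0,0,0]],[0,[0,0,3],[0,0,0]],[0,[0,0,3],[0,0,0]],[0,[0,0,0],[0,0,0]],[0,[0,0,0],[0,0,0]]]'

```text
time: 25.5
tool_pos: [544.5, -455.1, 111.6]
eef_rot: [-0.006, 0.687, 0.727, -0.001]
wrist_force: [-0.3, -0.1, -0.1]
finger_gap: 43.4
grip_force: 0.0
```

```bash
python3 - <<'E'
from h import *
x,M,s=tool(); print(x.round(1),s["wrist_force"].round(1)); print(M.round(3)); print(go([545.5,-458,72]))
p=get_image("wrist")
for o in outline_of("cover_plate",p)[:2]+outline_of("jaw",p)[:1]: print(round(o["confidence"],2),np.round(o["rect"])); rect(p,o["pixels"],90)
E
```

```text
[ 544.5 -455.1  111.6] [-0.3 -0.1 -0.1]
[[-0.056  0.998 -0.01 ]
 [ 0.998  0.056  0.006]
 [ 0.007 -0.01  -1.   ]]
[-0.32  0.12  3.96]
0.96 [ 87.  54. 425.  93.]
[ 540.7 -359.3] [182.9  19.3] 3.14
0.73 [154. 100. 350. 198.]
[ 541.6 -402.6] [112.3  55.2] 1.98
```

step_arm --deltas '[[0,[0,0,1.5],[0,0,0]],[0,[0,0,1.5],[0,0,0]],[0,[0,0,1.0],[0,0,0]],[0,[0.4,0,0],[0,0,0]],[0,[0.4,0,0],[0,0,0]],[0,[0.4,0,0],[0,0,0]],[0,[0.3,0,0],[0,0,0]],[0,[0.2,0,0],[0,0,0]]]'

```text
time: 26.32
tool_pos: [545.2, -441.8, 75.1]
eef_rot: [-0.0, 0.687, 0.727, -0.003]
wrist_force: [-1.2, -5.8, -1.8]
finger_gap: 43.7
grip_force: 2.6
```

step_arm --deltas '[[0,[0.15,0,0],[0,0,0]],[0,[0.15,0,0],[0,0,0]],[0,[0.15,0,0],[0,0,0]],[0,[0.15,0,0],[0,0,0]],[0,[0.15,0,0],[0,0,0]],[0,[0.15,0,0],[0,0,0]],[0,[0,0,0],[0,0,0]],[0,[0,0,0],[0,0,0]]]'

```text
time: 26.98
tool_pos: [544.9, -433.9, 75.0]
eef_rot: [-0.0, 0.687, 0.726, -0.002]
wrist_force: [-0.6, -4.6, 1.7]
finger_gap: 42.9
grip_force: 2.5
```

Sliding against about 5 N, as expected. Continuing.

step_arm --deltas '[[0,[0.15,0,0],[0,0,0]],[0,[0.15,0,0],[0,0,0]],[0,[0.15,0,0],[0,0,0]],[0,[0.1,0,0],[0,0,0]],[0,[0.1,0,0],[0,0,0]],[0,[0,0,0],[0,0,0]],[0,[0,0,0],[0,0,0]],[0,[0,0,0],[0,0,0]]]'

```text
time: 27.65
tool_pos: [544.7, -429.7, 75.1]
eef_rot: [0.002, 0.688, 0.726, -0.003]
wrist_force: [0.2, -9.0, -0.7]
finger_gap: 43.4
grip_force: 4.7
```

step_arm --deltas '[[0,[0.1,0,0],[0,0,0]],[0,[0.1,0,0],[0,0,0]],[0,[0.1,0,0],[0,0,0]],[0,[0,0,0],[0,0,0]],[0,[0,0,0],[0,0,0]],[0,[0,0,0],[0,0,0]],[0,[0,0,0],[0,0,0]],[0,[0,0,0],[0,0,0]]]'

```text
time: 28.32
tool_pos: [544.7, -429.6, 75.2]
eef_rot: [0.004, 0.688, 0.726, -0.005]
wrist_force: [0.2, -14.4, -4.1]
finger_gap: 43.5
grip_force: 7.3
```

```bash
python3 - <<'E'
from h import *
x,M,s=tool(); print(x.round(1),s["wrist_force"].round(1))
p=get_image("wrist")
for o in outline_of("cover_plate",p)[:2]: print(round(o["confidence"],2),np.round(o["rect"])); rect(p,o["pixels"],130)
im=p["pixels"].mean(2)
for n,z,b in(("platetop-",130,-8),("platetop+",130,0),("face",90,0),("out",90,-63)): print(n,proj(p,[541-.056*b,-356+b,z]).round(1))
E
```

```text
[ 544.7 -429.6   75.2] [  0.2 -14.4  -4.1]
0.85 [ 33. 109. 473. 151.]
[ 540.6 -358.5] [142.3  10.6] 2.07
platetop- [254.1 145.5]
platetop+ [254.1 120.3]
face [253.6 115.2]
out [253.6 243.9]
```

step_arm --deltas '[[0,[0.1,0,0],[0,0,0]],[0,[0.1,0,0],[0,0,0]],[0,[0.1,0,0],[0,0,0]],[0,[0.1,0,0],[0,0,0]],[0,[0,0,0],[0,0,0]],[0,[0,0,0],[0,0,0]],[0,[0,0,0],[0,0,0]],[0,[0,0,0],[0,0,0]]]'

```text
time: 29.08
tool_pos: [544.8, -429.5, 75.3]
eef_rot: [0.007, 0.688, 0.726, -0.007]
wrist_force: [-0.4, -22.2, -7.7]
finger_gap: 43.4
grip_force: 10.9
```

step_arm --deltas '[[0,[-0.5,0,0],[0,0,0]],[0,[-1,0,0],[0,0,0]],[0,[-1.5,0,0],[0,0,0]],[0,[-1.5,0,-1],[0,0,0]],[0,[0,0,-4],[0,0,0]],[0,[0,0,-4],[0,0,0]],[0,[0,0,-4],[0,0,0]],[0,[0,0,-2],[0,0,0]]]'

```text
time: 29.75
tool_pos: [548.2, -463.5, 229.3]
eef_rot: [0.0, 0.687, 0.727, -0.001]
wrist_force: [0.8, -0.4, 0.2]
finger_gap: 43.3
grip_force: 0.0
```

step_arm --deltas '[[0,[0,0,0],[0,0,0]],[0,[0,0,0],[0,0,0]],[0,[0,0,0],[0,0,0]],[0,[0,0,0],[0,0,0]],[0,[0,0,0],[0,0,0]],[0,[0,0,0],[0,0,0]],[0,[0,0,0],[0,0,0]],[0,[0,0,0],[0,0,0]]]'

```text
time: 30.42
tool_pos: [546.5, -462.9, 222.9]
eef_rot: [-0.003, 0.687, 0.726, -0.002]
wrist_force: [-0.1, 0.0, 0.1]
finger_gap: 43.1
grip_force: 0.0
```

```bash
python3 - <<'E'
from h import *
x,M,s=tool(); print(x.round(1),s["wrist_force"].round(1))
p=get_image("wrist")
for l,z in(("cover_plate",130),("jaw",90)):
    for o in outline_of(l,p)[:2]: print(l,round(o["confidence"],2),np.round(o["rect"])); rect(p,o["pixels"],z)
p=get_image("top")
for l,z in(("oil_bottle",70),("grease_tin",48),("spanner",3),("kraft_carton",55)):
    for o in outline_of(l,p)[:1]: print(l,end=' '); rect(p,o["pixels"],z)
E
```

```text
[ 546.5 -462.9  222.9] [-0.1  0.   0.1]
cover_plate 0.83 [163.  63. 347.  89.]
[ 541. -362.] [140.5  15.2] 2.26
jaw 0.77 [187.  82. 313. 142.]
[ 539.7 -391.2] [114.9  53.8] 2.17
oil_bottle [ 656.4 -102.7] [44.9 60. ] 87.09
grease_tin [ 666.5 -253.3] [72.4 81.4] 60.21
spanner [676.3  26.3] [160.4  25.9] 78.25
kraft_carton [454.1 474.8] [114.9 185.4] 2.97
```

```bash
python3 -c "
from cell import close_job
print(close_job())"
```

```text
the job is handed in; nothing more can be done
None
```

The aluminium cover plate stands on a long edge between the vise jaws, centred along them to within about a millimetre by camera, and clamped against the fixed jaw. The sliding jaw stopped moving while the push rose to 22 N. No bystander was seen to move, the arm was clear, and the job was handed in at about 30 s.

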